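# Take a lacquer-thickness reading on the round brass dish

## Task

Lift the cordless coating gauge out of its bench holder and take its zero in air: hold it still and upright for two seconds with its sprung tip about 4 cm above the middle of the ring marked on the floor of the round brass dish (not the square tray). Then press the gauge straight down inside that ring until the sprung tip is pushed in about half of its 16 mm travel, never to its stop, and keep it pressed there, steady and upright, for at least three seconds; the program finishes while the gripper is still holding the gauge pressed. Touch neither piece of brass with the tip anywhere else, and do not push the dish, the tray, the jar, the screwdriver or the hammer about.

Things in the scene. Friction and masses are not known exactly. Their poses are not given: they have to be found in the camera images.
- probe: the coating gauge, about 160 g, upright in the holder, its origin 45 mm above the bench. Origin: centre of the snout's lower end, z up along the gauge. Along z: steel tip's end at -24 mm (tip out), grey round snout (24 mm across) 0 to 30, round collar (46 mm across) 30 to 36, black square grip (28 x 28 mm, x and y square to its faces) 36 to 90 mm, its top.
- tip (a joint): how far the sprung tip is pushed into the gauge: 0 = fully out, 0.016 m = at its stop. It starts to move at 1.2 N and takes 0.4 N more per mm (4.4 N at 8 mm, 7.6 N at the stop).
- tip_end (a point): centre of the flat end face of the gauge's sprung steel tip (tip 12 mm in diameter, standing out 24 mm below the snout when fully out)
- holder: the fixed dark steel holder, 70 x 70 mm, 75 mm high: two side walls (+y and -y edges) and an 8 mm thick top with a 33 mm hole in its middle; origin at the centre of its underside. The gauge's collar rests on its top; lift the gauge straight up by at least 60 mm to clear it.
- dish: the round brass dish, about 850 g, loose on the bench: 136 mm across at the foot, 160 mm across at the rim, 28 mm high, flat floor 5 mm thick, walls 3 mm; origin at the centre of its underside, z up; the marked ring lies on its floor off-centre, 34 mm along its x axis
- spot (a point): the middle of the dark ring marked on the dish's floor, at the floor's upper face (5 mm above the bench); the ring is 31 mm across, the tip must be inside it
- tray: the square brass tray, about 850 g, not to be measured: 150 x 150 mm, 26 mm high, 5 mm floor, with a like ring on its floor; origin at the centre of its underside
- jar: a bystander jar standing on the bench, 64 mm across, 90 mm high; origin at the centre of its underside
- screwdriver: a bystander screwdriver lying on the bench to the right
- hammer: a bystander hammer lying on the bench to the left
Things that resemble listed ones, but are neither listed nor needed, are in the scene too. Leave any turquoise look-alike of the probe alone.

How it is judged (in metres and radians):
On the way, in this order (a step that is already met when the one before it is completed fails the run):
1. zero in air: the gauge is held still and upright with its free tip 20 to 65 mm above the ring and within 12 mm of its middle, for 1.2 s (z of tip_end in the frame of spot between 0.02 and 0.065 m and horizontal distance between tip_end and spot below 0.012 m and angle between probe's own z axis and vertical below 0.17 rad and linear speed of probe below 0.03 m/s and contact force between the fingers and probe above 2 N), for 1.2 s.
2. the tip is pressed 4.5 to 11.5 mm in on the dish, inside the ring, for 1.5 s (value of joint tip between 0.0045 and 0.0115 m and horizontal distance between tip_end and spot below 0.009 m and contact force between probe and dish above 1.5 N and angle between probe's own z axis and vertical below 0.17 rad and linear speed of probe below 0.02 m/s), for 1.5 s.
At the end, for the whole second after the job is handed in: The gripper still holds the gauge, upright within 10 degrees and at rest, its tip on the dish's floor within 9 mm of the ring's middle and pushed in 4.5 to 11.5 mm (4.5 mm short of its stop at least), the dish flat on the bench, nothing else touching the gauge (all of step 2 and z of tip_end in the frame of spot between -0.003 and 0.003 m and contact force between probe and dish below 12 N and contact force between the fingers and probe above 2 N and contact force between probe and holder below 0.1 N and contact force between probe and tray below 0.1 N and angle between dish's own z axis and vertical below 0.05 rad and height (world z) of dish below 0.005 m and linear speed of dish below 0.02 m/s); the arm keeps its last pose, push and grip.
It fails at once if the tip is pushed to its stop (past 15 mm) (value of joint tip above 0.015 m).
It fails at once if the tip or gauge touches the tray (contact force between probe and tray above 0.5 N).
It fails at once if the gauge touches the dish outside the ring (contact force between probe and dish above 0.5 N and horizontal distance between tip_end and spot above 0.013 m).
It fails at once if the dish is pushed more than 20 mm (distance of dish from where it was at the start of the episode above 0.02 m).
It fails at once if the tray, jar, screwdriver or hammer is pushed more than 20 mm (distance of any of tray, jar, screwdriver, hammer from where it was at the start of the episode above 0.02 m).
It also fails if it takes over 48 s, if anything falls off the work surface, if the arm or the gripper's body presses on something with over 40 N, if the wrist force passes 120 N, or if a joint passes its speed limit or range.

## Robot

A 6-joint arm with a two-finger parallel gripper is mounted at the origin on the work surface. World frame = base frame: x ahead of the robot, y to its left, z up, the work surface at z = 0. Lengths are in mm, angles in rad, forces in N, time in s.
With the tool pointing down it reaches from about 275 to 750 mm from the base axis. Payload 10.2 kg.
Tool frame: the origin (TCP) lies midway between the tips of the shut fingers; the grasp point (between the pads) lies 19 mm behind it (hold_point_z is the distance from the TCP to the grasp point, in mm); z points along the fingers, y is the line along which they close (so a half turn about z gives the same grasp; the last joint's range is limited). The gripper opens to 88 mm and grips with 3 to 60 N. Pads are 18 mm wide; open, the fingers measure 123 mm over their backs; the gripper's body (75 mm by 187 mm) begins 45 mm behind the grasp point.
Start: joints at [-1.532, 0.313, 1.498, -0, 1.331, -0.223], TCP at [135.867, -507.121, 238.72] pointing down, gripper open.
Joint ranges: [-2.94, 2.94], [-0.97, 2.17], [0.19, 2.56], [-1.23, 4.37], [0.02, 3.11], [-2.88, 2.88]. Speed limits (rad/s): [2.39, 2.39, 3.01, 3.14, 3.14, 3.14].

## Interface

Orientations are given as a unit quaternion [w, x, y, z].
In Python, from plant import get_state, capture, sign_off, hold_point_z gives the robot as it stands. The module is installed in compiled form; this text tells all that it offers.
- The arm moves only by the tool apply_moves, never from a script. Its argument "targets" is a list of rows, each an object with "slide": the shift along the tool's x, y, z in units of 0.8 m (1.0 is 0.8 m), a list of three; "twist": the turn, a rotation vector about the tool's x, y, z in units of 60 degrees (1.0 is 60 degrees), a list of three; "claw": the opening, from 0 (shut) to 1 (fully open). In form: [{"slide": [x, y, z], "twist": [wx, wy, wz], "claw": claw}, ...]. A call has 1 to 10 rows; each row is the pose to reach, as a shift and turn from the pose commanded when the call began, along the tool's axes at that moment; what a row does not reach only later rows make up. A row lasts 1/12 s, in which the tool goes at most 41.7 mm and 7.16 degrees, less where a joint would pass 70% of its speed; a pose out of reach is approached as far as the arm can. A call with a number of a shift or a turn outside -1 to 1 is refused whole. A call with a gripper value outside its range is refused whole. The fingers move at their own pace and stop on an object; the grip force is fixed at half the most. Time passes only in rows, so rows that repeat a pose let the fingers close. It gives the time, the measured TCP pose, the force, the opening and the grip force at its end, in the units of the state.
- get_state(): the state, without advancing time (a new reading comes with each control period).
- capture(name): name is "side" or "top"; returns a dict with "pixels" (384x512x3 uint8, red, green, blue), "vertical_fov" (degrees; the focal length in pixels is half the picture's height over the tangent of half this angle, whatever the lens; pixels are square), "cx", "cy" (the principal point, pixels), "distortion" ([k1, k2, p1, p2, k3] as OpenCV has them; the pictures are not rectified), "camera_from_world" (4x4, takes a point from world to camera coordinates). Camera axes: x right, y up, looking along -z (the intrinsics and any distortion apply to the point x, -y, -z); pixel columns grow to the right and rows downward; lengths in mm; the calibration is good to about 2 mm. A picture is of the moment at which its call begins. There is no depth.
- sign_off(): hands the job in; it is judged then, once.
The state is a dict: "t": time; "qpos": joint angles; "qd": joint speeds; "joint_efforts": joint torques, N m; "ee_pos": TCP position; "ee_rot": TCP orientation; "contact_force": force on the tool from outside, world axes, zero at the start; "moment": the same for the moment, N m; "opening": finger opening in mm; "finger_force": force on a finger pad.
Only numpy, scipy, OpenCV 4.12 (cv2) and the standard library are available. Lean on these libraries where they do the work, as an engineer would, in place of code of your own. Each camera call takes 0.05 s, during which the arm holds its last target. There are 200 camera calls.

## Working session

There is one attempt and no reset: what is moved stays moved. The work goes in short steps, Python scripts to look and compute and a tool call to move; the robot and the scene stay as the last step left them, time stands still between calls to the robot, and variables do not carry over. Pictures are saved under pics/ and viewed, at most 10 in all, crops included, and the job is handed in when it is done.

Besides the shell and the picture viewer there is one more tool, called after ">>>" as name([rows], argument=value, ...), one row to a line, values as JSON. apply_moves: Moves the arm, as the interface text tells. Shifts and turns lie within -1 to 1; 1 stands for 0.8 m of shift or 60 degrees of turn. Its arguments: {"type":"object","properties":{"targets":{"type":"array","items":{"type":"object","properties":{"slide":{"type":"array","items":{"type":"number"}},"twist":{"type":"array","items":{"type":"number"}},"claw":{"type":"number"}}}}},"required":["targets"]}

```bash
mkdir -p pics; cat > h.py <<'E'
import numpy as np, cv2
from plant import get_state, capture, sign_off, hold_point_z
def K(c):
    f=192/np.tan(np.radians(c["vertical_fov"]/2)); return np.array([[f,0,c["cx"]],[0,f,c["cy"]],[0,0,1.]])
def ray(c,p):
    n=cv2.undistortPoints(np.array([[p]],float),K(c),np.array(c["distortion"],float))[0,0]
    M=np.array(c["camera_from_world"]); R=M[:3,:3]; o=-R.T@M[:3,3]
    return o,R.T@np.array([n[0],-n[1],-1.])
def onz(c,p,z):
    o,d=ray(c,p); return o+d*(z-o[2])/d[2]
def proj(c,P):
    M=np.array(c["camera_from_world"]); q=M[:3,:3]@np.array(P,float)+M[:3,3]
    q=q*[1,-1,-1]; return cv2.projectPoints(q[None,None],np.zeros(3),np.zeros(3),K(c),np.array(c["distortion"],float))[0].ravel()
def save(n,im): cv2.imwrite(f"pics/{n}.png",im[:,:,::-1])
E
python3 - <<'E'
from h import *
import pickle
s=capture("side");t=capture("top");pickle.dump((s,t),open("c0.pkl","wb"))
save("a",np.vstack([s["pixels"]])); save("b",t["pixels"])
for c in(s,t): print(c["vertical_fov"],c["distortion"],ray(c,(256,192)))
print(get_state(),hold_point_z)
E
```

```text
51.43110458604713 [-0.00399281  0.          0.          0.          0.        ] (array([ 92.8225914 , 897.0094385 , 654.15396547]), array([ 0.41103041, -0.74368296, -0.52748456]))
48.09961816960856 [0.00211769 0.         0.         0.         0.        ] (array([ 303.55363107,  -18.55419825, 1318.13653356]), array([ 0.21986359,  0.01966836, -0.9753438 ]))
{'t': 0.1, 'qpos': array([-1.53239688e+00,  3.13380028e-01,  1.49833684e+00, -1.62224355e-05,
        1.33099844e+00, -2.23388169e-01]), 'qd': array([-0.00119183,  0.00025109, -0.00243051,  0.00011479, -0.00063461,
        0.00081262]), 'joint_efforts': array([ 2.23929943e-03, -4.02817047e+01, -2.52646279e+01,  6.96071237e-02,
        3.42907885e-02, -6.29974170e-05]), 'ee_pos': array([ 135.85600576, -506.89655961,  238.23460771]), 'ee_rot': array([-5.59654334e-04,  9.91445222e-01,  1.30522249e-01,  4.40011371e-05]), 'contact_force': array([-0.42586104,  0.86103682, -0.83536553]), 'moment': array([ 0.08130238,  0.05149732, -0.01298278]), 'finger_force': 0.0, 'opening': 88.23005572307709} 18.700000000000003
```

View pics/a.png

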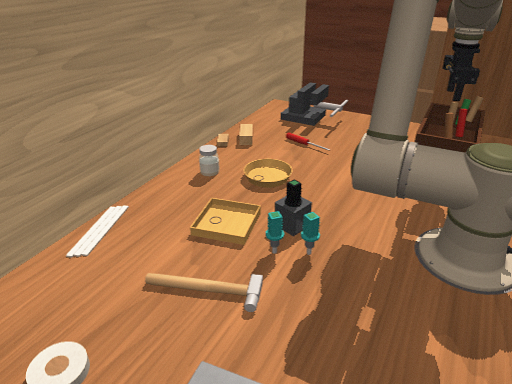

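View pics/b.png

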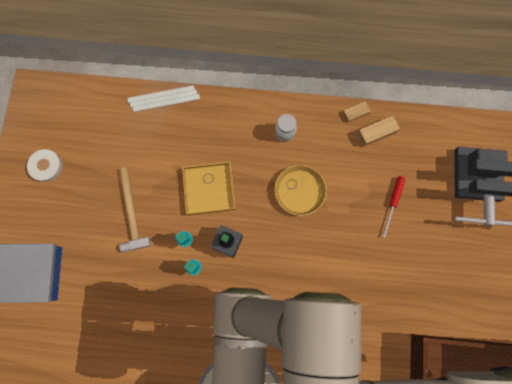

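The black-gripped gauge stands in the dark holder at side (293,195), top (226,239). What could be mistaken for it: the turquoise look-alikes at top (184,239) and (193,267), side (275,228) and (311,227). The round dish is at top (300,190) with its ring near (292,184). The tray at top (208,188) is not to be measured.

```bash
python3 - <<'E'
from h import *
import pickle
s,t=pickle.load(open("c0.pkl","rb"))
def crop(c,x,y,w,h,k): return cv2.resize(c["pixels"][y:y+h,x:x+w],None,fx=k,fy=k,interpolation=cv2.INTER_CUBIC)
A=crop(t,205,218,45,45,8); B=crop(t,268,160,65,60,6)[:360]; C=crop(s,268,172,55,65,6); D=crop(s,238,155,60,40,6)
im=np.zeros((600-0,790,3),np.uint8)[:760]
im=np.zeros((600,800,3),np.uint8)
im[:360,:360]=A; im[:360,400:790]=B; 
im[360:600,400:760]=D; C=crop(s,268,172,55,60,4); im[360:600,:220]=C
save("c",im)
for n,p,z in [("gauge top",(226,239),129),("ring",(292,184),5),("holder",(227,241),75)]: print(n,onz(t,p,z))
# dish outline
hsv=cv2.cvtColor(t["pixels"],cv2.COLOR_RGB2HSV)
print(hsv[190,305],hsv[239,225],hsv[150,250])
E
```

```text
gauge top [431.01697834  75.43044537 129.        ]
ring [ 635.9610033  -102.25444681    5.        ]
holder [431.32894129  76.18805397  75.        ]
[ 20 156 198] [ 66 118 115] [ 15 157 167]
```

View pics/c.png

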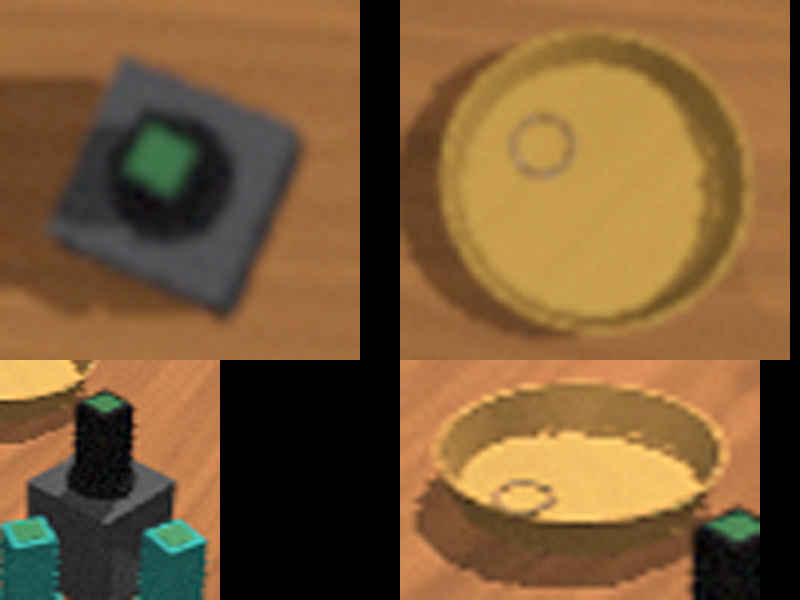

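```bash
python3 - <<'E'
from h import *
import pickle
s,t=pickle.load(open("c0.pkl","rb"))
def tri(ps):
    A=np.zeros((3,3));b=np.zeros(3)
    L=[ray(c,p) for c,p in ps]
    for o,d in L:
        d=d/np.linalg.norm(d);P=np.eye(3)-np.outer(d,d);A+=P;b+=P@o
    X=np.linalg.solve(A,b)
    return X.round(1),[(proj(c,X)-p).round(2) for c,p in ps]
def comp(c,lo,hi,box,z=None):
    x0,y0,x1,y1=box
    h=cv2.cvtColor(cv2.resize(c["pixels"][y0:y1,x0:x1],None,fx=8,fy=8,interpolation=cv2.INTER_CUBIC),cv2.COLOR_RGB2HSV)
    m=cv2.inRange(h,lo,hi); cs=cv2.findContours(m,cv2.RETR_EXTERNAL,cv2.CHAIN_APPROX_NONE)[0]
    k=max(cs,key=cv2.contourArea); M=cv2.moments(k)
    f=lambda p:((np.array(p,float)+.5)/8-.5+[x0,y0])
    return f((M["m10"]/M["m00"],M["m01"]/M["m00"])),M["m00"]/64,f(k[:,0])
G=((55,60,60),(75,255,255))
gt,at,kt=comp(t,*G,(205,218,250,263)); gs,as_,ks=comp(s,*G,(280,172,306,190))
print(gt,at,gs,as_,tri([(t,gt),(s,gs)]))
for c,k in((t,kt),(s,ks)):
    W=np.array([onz(c,p,135)[:2] for p in k]).astype(np.float32)
    r=cv2.minAreaRect(W); print("top face z135",r)
# holder corners from crop
H=[onz(t,(x/8+205-.5,y/8+218-.5),75)[:2] for x,y in((123,60),(298,135),(228,316),(50,228))]
print("holder",np.round(H,1),np.mean(H,0),[np.degrees(np.arctan2(*(H[(i+1)%4]-H[i])[::-1])) for i in range(4)])
# ring
rt=np.array((142/6+268-.5,147/6+160-.5)); rs=np.array(((524-400)/6+238-.5,(496-360)/6+155-.5))
print("ring",onz(t,rt,5),onz(s,rs,5),tri([(t,rt),(s,rs)]))
# dish rim ellipse from crop top extents
for nm,p in(("L",(440,180)),("R",(750,180)),("T",(595,25)),("B",(595,332))): print(nm,onz(t,((p[0]-400)/6+268-.5,p[1]/6+160-.5),28).round(1))
for p,q in(((184,239),(275,214)),((193,267),(311,215))): print("turq",tri([(t,np.array(p)),(s,np.array(q))]))
e=np.array(get_state()["ee_pos"]); print(e)
E
```

```text
[224.57301962 237.45069041] 53.75 [293.78838015 182.31920809] 28.921875 (array([434. ,  79.2, 135.4]), [array([0.02, 0.08]), array([-0.09, -0.02])])
top face z135 ((434.21630859375, 79.41841125488281), (21.61026954650879, 21.11213493347168), 66.30406951904297)
top face z135 ((434.0552062988281, 78.36576843261719), (21.013206481933594, 20.610755920410156), 67.13761901855469)
holder [[475.7 101.9]
 [454.5  35.7]
 [387.4  54.1]
 [412.6 121.2]] [432.5255959  78.2363113] [np.float64(-107.76738451824917), np.float64(164.71160680386635), np.float64(69.43557025865691), np.float64(-16.998745605237236)]
ring [635.71238371 -99.64734653   5.        ] [ 636.59193722 -102.63411706    5.        ] (array([635.1, -99.6,   7. ]), [array([0.01, 0.04]), array([-0.04, -0.01])])
L [607.5 -47.5  28. ]
R [ 622.6 -205.8   28. ]
T [ 697.6 -120.6   28. ]
B [ 536.2 -132.4   28. ]
turq (array([425.4, 195.7, 110.4]), [array([-0.31, -1.31]), array([1.57, 0.33])])
turq (array([349.6, 160.1, 110.6]), [array([-0.16, -0.93]), array([1.09, 0.19])])
[ 135.85600576 -506.89655961  238.23460771]
```

>>> apply_moves([
  {"slide": [0.55, -0.611, 0.06], "twist": [0, 0, -0.86], "claw": 1},
  {"slide": [0.55, -0.611, 0.06], "twist": [0, 0, -0.86], "claw": 1},
  {"slide": [0.55, -0.611, 0.06], "twist": [0, 0, -0.86], "claw": 1},
  {"slide": [0.55, -0.611, 0.06], "twist": [0, 0, -0.86], "claw": 1},
  {"slide": [0.55, -0.611, 0.06], "twist": [0, 0, -0.86], "claw": 1},
  {"slide": [0.55, -0.611, 0.06], "twist": [0, 0, -0.86], "claw": 1},
  {"slide": [0.55, -0.611, 0.06], "twist": [0, 0, -0.86], "claw": 1},
  {"slide": [0.55, -0.611, 0.06], "twist": [0, 0, -0.86], "claw": 1},
  {"slide": [0.55, -0.611, 0.06], "twist": [0, 0, -0.86], "claw": 1},
  {"slide": [0.55, -0.611, 0.06], "twist": [0, 0, -0.86], "claw": 1},
])

```text
t: 0.93
ee_pos: [324.7, -134.9, 208.3]
ee_rot: [0.0, 0.836, 0.549, 0.0]
contact_force: [-0.0, -0.1, -0.5]
opening: 88.0
finger_force: 0.0
```

```bash
cat > go.py <<'E'
import sys; from h import *
from scipy.spatial.transform import Rotation as Ro
def go(x,y,z,yaw=None):
    s=get_state(); q=np.array(s["ee_rot"]); R=Ro.from_quat(q[[1,2,3,0]]); p=np.array(s["ee_pos"])
    Y=R.as_matrix()[:,1]; yd=np.degrees(np.arctan2(Y[1],Y[0]))
    yw=np.radians(yd if yaw is None else yaw)
    yt=np.array([np.cos(yw),np.sin(yw),0]); zt=np.array([0,0,-1.]); T=Ro.from_matrix(np.c_[np.cross(yt,zt),yt,zt])
    print("t",round(s["t"],2),"p",p.round(1),"yaw",yd.round(1),"tilt",np.degrees(np.arccos(-R.as_matrix()[2,2])).round(2),"F",np.round(s["contact_force"],1),"open",round(s["opening"],1),"ff",round(s["finger_force"],1))
    print("slide",(R.inv().apply(np.array([x,y,z])-p)/800).round(4),"twist",((R.inv()*T).as_rotvec(degrees=True)/60).round(4))
if __name__=="__main__": go(*map(float,sys.argv[1:]))
E
python3 go.py 434 79 190 -23.3
```

```text
t 0.93 p [ 324.7 -134.9  208.3] yaw -23.4 tilt 0.02 F [-0.  -0.1 -0.5] open 88.0 ff 0.0
slide [0.2996 0.019  0.0229] twist [ 0.0003  0.0001 -0.0022]
```

>>> apply_moves([
  {"slide": [0.3, 0.019, 0.023], "twist": [0, 0, 0], "claw": 1},
  {"slide": [0.3, 0.019, 0.023], "twist": [0, 0, 0], "claw": 1},
  {"slide": [0.3, 0.019, 0.023], "twist": [0, 0, 0], "claw": 1},
  {"slide": [0.3, 0.019, 0.023], "twist": [0, 0, 0], "claw": 1},
  {"slide": [0.3, 0.019, 0.023], "twist": [0, 0, 0], "claw": 1},
  {"slide": [0.3, 0.019, 0.023], "twist": [0, 0, 0], "claw": 1},
  {"slide": [0.3, 0.019, 0.023], "twist": [0, 0, 0], "claw": 1},
  {"slide": [0.3, 0.019, 0.023], "twist": [0, 0, 0], "claw": 1},
])

```text
t: 1.6
ee_pos: [433.6, 78.5, 189.4]
ee_rot: [-0.0, 0.835, 0.55, -0.001]
contact_force: [-0.9, -0.4, 0.8]
opening: 88.0
finger_force: 0.0
```

```bash
python3 go.py 434 79 102 -23.3; python3 - <<'E'
from h import *
s=capture("side"); c=s["pixels"]
save("d",cv2.resize(c[110:260,220:380],None,fx=3.7,fy=3.7,interpolation=cv2.INTER_CUBIC))
print(proj(s,get_state()["ee_pos"]))
E
```

```text
t 1.6 p [433.6  78.5 189.4] yaw -23.2 tilt 0.08 F [-0.9 -0.4  0.8] open 88.0 ff 0.0
slide [0.0008 0.0004 0.1093] twist [-0.0012  0.0005  0.0013]
[295.05756231 163.3505048 ]
```

View pics/d.png

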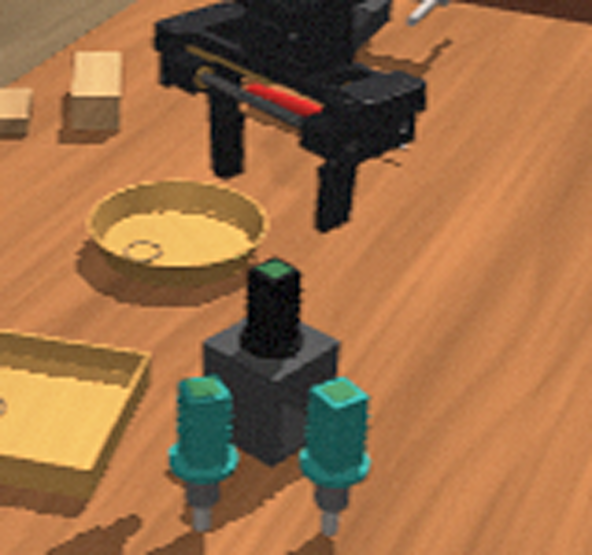

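The picture shows the open fingers straddling the black gauge at crop (275,310), and the turquoise ones at crop (205,440) and (337,430) are well clear.

>>> apply_moves([
  {"slide": [0.001, 0.0005, 0.04], "twist": [0, 0, 0], "claw": 1},
  {"slide": [0.001, 0.0005, 0.08], "twist": [0, 0, 0], "claw": 1},
  {"slide": [0.001, 0.0005, 0.11], "twist": [0, 0, 0], "claw": 1},
  {"slide": [0.001, 0.0005, 0.12], "twist": [0, 0, 0], "claw": 1},
  {"slide": [0.001, 0.0005, 0.12], "twist": [0, 0, 0], "claw": 1},
  {"slide": [0.001, 0.0005, 0.12], "twist": [0, 0, 0], "claw": 0.45},
  {"slide": [0.001, 0.0005, 0.12], "twist": [0, 0, 0], "claw": 0.4},
  {"slide": [0.001, 0.0005, 0.12], "twist": [0, 0, 0], "claw": 0.35},
  {"slide": [0.001, 0.0005, 0.12], "twist": [0, 0, 0], "claw": 0.3},
  {"slide": [0.001, 0.0005, 0.12], "twist": [0, 0, 0], "claw": 0.2},
])

```text
t: 2.48
ee_pos: [434.7, 78.0, 94.6]
ee_rot: [0.0, 0.836, 0.549, 0.0]
contact_force: [0.2, 0.2, -0.8]
opening: 56.8
finger_force: 0.0
```

>>> apply_moves([
  {"slide": [0, 0, 0], "twist": [0, 0, 0], "claw": 0},
  {"slide": [0, 0, 0], "twist": [0, 0, 0], "claw": 0},
  {"slide": [0, 0, 0], "twist": [0, 0, 0], "claw": 0},
  {"slide": [0, 0, 0], "twist": [0, 0, 0], "claw": 0},
  {"slide": [0, 0, 0], "twist": [0, 0, 0], "claw": 0},
  {"slide": [0, 0, 0], "twist": [0, 0, 0], "claw": 0},
])

```text
t: 2.98
ee_pos: [434.3, 78.0, 94.0]
ee_rot: [-0.0, 0.836, 0.549, -0.0]
contact_force: [-1.0, 0.4, 0.2]
opening: 27.8
finger_force: 30.0
```

>>> apply_moves([
  {"slide": [0, 0, -0.02], "twist": [0, 0, 0], "claw": 0},
  {"slide": [0, 0, -0.05], "twist": [0, 0, 0], "claw": 0},
  {"slide": [0, 0, -0.08], "twist": [0, 0, 0], "claw": 0},
  {"slide": [0, 0, -0.11], "twist": [0, 0, 0], "claw": 0},
  {"slide": [0, 0, -0.125], "twist": [0, 0, 0], "claw": 0},
  {"slide": [0, 0, -0.125], "twist": [0, 0, 0], "claw": 0},
  {"slide": [0, 0, -0.125], "twist": [0, 0, 0], "claw": 0},
])

```text
t: 3.57
ee_pos: [434.3, 78.0, 193.6]
ee_rot: [0.0, 0.836, 0.549, 0.0]
contact_force: [-0.1, -0.6, -2.5]
opening: 27.8
finger_force: 30.0
```

```bash
python3 go.py 636 -100.5 170 ; python3 - <<'E'
from h import *
s=capture("side"); t=capture("top")
a=cv2.resize(s["pixels"][110:260,220:350],None,fx=4,fy=4,interpolation=cv2.INTER_CUBIC)
p=proj(s,get_state()["ee_pos"]-np.array([0,0,73.])); q=proj(s,get_state()["ee_pos"]); print((p-[220,110])*4,(q-[220,110])*4)
save("e",a)
E
```

```text
t 3.57 p [434.3  78.  193.6] yaw -23.4 tilt 0.0 F [-0.1 -0.6 -2.5] open 27.8 ff 30.0
slide [-0.1046  0.32    0.0295] twist [ 0.  0. -0.]
[294.83283003 309.35987932] [299.47378555 209.17029224]
```

View pics/e.png

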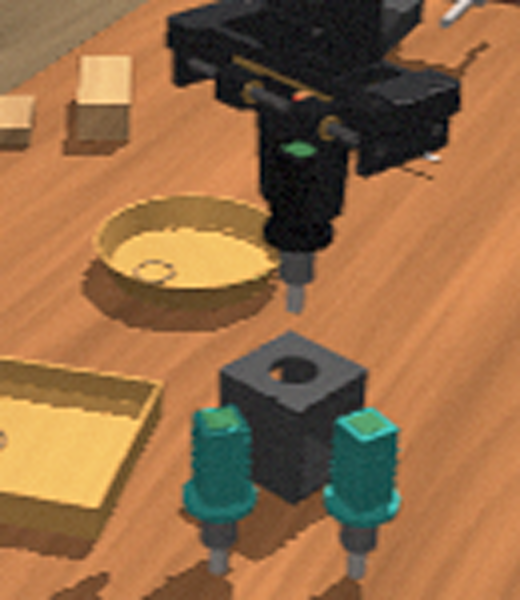

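The tip's end is at crop (294,311), within 2 px of the prediction. The gauge hangs upright and clear of the holder.

>>> apply_moves([
  {"slide": [-0.007, 0.022, 0.002], "twist": [0, 0, 0], "claw": 0},
  {"slide": [-0.02, 0.06, 0.005], "twist": [0, 0, 0], "claw": 0},
  {"slide": [-0.034, 0.104, 0.01], "twist": [0, 0, 0], "claw": 0},
  {"slide": [-0.048, 0.147, 0.015], "twist": [0, 0, 0], "claw": 0},
  {"slide": [-0.062, 0.19, 0.02], "twist": [0, 0, 0], "claw": 0},
  {"slide": [-0.076, 0.233, 0.025], "twist": [0, 0, 0], "claw": 0},
  {"slide": [-0.09, 0.275, 0.03], "twist": [0, 0, 0], "claw": 0},
  {"slide": [-0.1, 0.306, 0.03], "twist": [0, 0, 0], "claw": 0},
  {"slide": [-0.105, 0.32, 0.03], "twist": [0, 0, 0], "claw": 0},
  {"slide": [-0.105, 0.32, 0.03], "twist": [0, 0, 0], "claw": 0},
])

```text
t: 4.5
ee_pos: [636.6, -102.6, 167.3]
ee_rot: [-0.001, 0.836, 0.548, -0.001]
contact_force: [-0.1, 0.3, -1.7]
opening: 27.5
finger_force: 30.0
```

>>> apply_moves([
  {"slide": [0, 0, 0.015], "twist": [0, 0, 0], "claw": 0},
  {"slide": [0, 0, 0.03], "twist": [0, 0, 0], "claw": 0},
  {"slide": [0, 0, 0.045], "twist": [0, 0, 0], "claw": 0},
  {"slide": [0, 0, 0.06], "twist": [0, 0, 0], "claw": 0},
  {"slide": [0, 0, 0.062], "twist": [0, 0, 0], "claw": 0},
  {"slide": [0, 0, 0.062], "twist": [0, 0, 0], "claw": 0},
])

```text
t: 5.0
ee_pos: [635.5, -100.4, 119.3]
ee_rot: [-0.001, 0.836, 0.549, -0.001]
contact_force: [-0.5, -0.2, -1.1]
opening: 27.8
finger_force: 30.0
```

```bash
python3 go.py 636 -100.5 118 -23.4; python3 - <<'E'
from h import *
import pickle
s=capture("side"); t=capture("top"); pickle.dump((s,t),open("c1.pkl","wb"))
e=np.array(get_state()["ee_pos"])
def cr(c,x,y,w,h,k): return cv2.resize(c["pixels"][y:y+h,x:x+w],None,fx=k,fy=k,interpolation=cv2.INTER_CUBIC)
im=np.hstack([cr(s,228,135,70,60,8)]); save("f",im)
im=np.hstack([cr(t,265,155,70,65,8)]); save("g",im)
print("tip pred",(proj(s,e-[0,0,73])-[228,135]+.5)*8,"below on floor",(proj(s,[e[0],e[1],5])-[228,135]+.5)*8,"ring mid",(proj(s,[636,-100.5,5])-[228,135]+.5)*8)
E
```

```text
t 5.0 p [ 635.5 -100.4  119.3] yaw -23.4 tilt 0.12 F [-0.5 -0.2 -1.1] open 27.8 ff 30.0
slide [0.0002 0.0007 0.0016] twist [-0.002   0.0001  0.0002]
tip pred [243.24647267 251.14071722] below on floor [243.94170035 343.53809859] ring mid [244.13355538 343.94971042]
```

View pics/f.png

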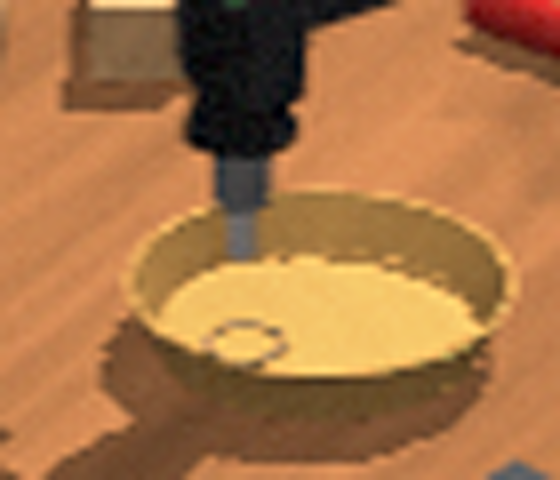

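View pics/g.png

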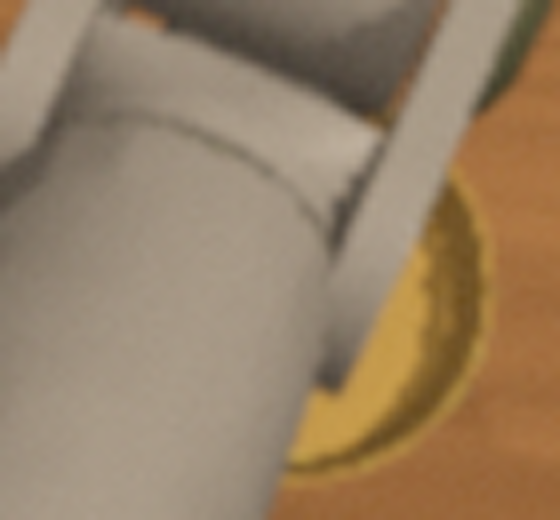

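The side crop shows the tip at (242,257), right above the ring's middle at (247,343), so the sideways error is about 1.5 mm. The top view is hidden by the arm. I'll hold here for the zero.

>>> apply_moves([
  {"slide": [0, 0, 0], "twist": [0, 0, 0], "claw": 0},
  {"slide": [0, 0, 0], "twist": [0, 0, 0], "claw": 0},
  {"slide": [0, 0, 0], "twist": [0, 0, 0], "claw": 0},
  {"slide": [0, 0, 0], "twist": [0, 0, 0], "claw": 0},
  {"slide": [0, 0, 0], "twist": [0, 0, 0], "claw": 0},
  {"slide": [0, 0, 0], "twist": [0, 0, 0], "claw": 0},
  {"slide": [0, 0, 0], "twist": [0, 0, 0], "claw": 0},
  {"slide": [0, 0, 0], "twist": [0, 0, 0], "claw": 0},
  {"slide": [0, 0, 0], "twist": [0, 0, 0], "claw": 0},
  {"slide": [0, 0, 0], "twist": [0, 0, 0], "claw": 0},
])

```text
t: 5.93
ee_pos: [636.0, -100.8, 120.4]
ee_rot: [-0.0, 0.836, 0.549, -0.0]
contact_force: [-0.1, 0.3, -2.0]
opening: 27.9
finger_force: 30.0
```

>>> apply_moves([
  {"slide": [0, 0, 0], "twist": [0, 0, 0], "claw": 0},
  {"slide": [0, 0, 0], "twist": [0, 0, 0], "claw": 0},
  {"slide": [0, 0, 0], "twist": [0, 0, 0], "claw": 0},
  {"slide": [0, 0, 0], "twist": [0, 0, 0], "claw": 0},
  {"slide": [0, 0, 0], "twist": [0, 0, 0], "claw": 0},
  {"slide": [0, 0, 0], "twist": [0, 0, 0], "claw": 0},
  {"slide": [0, 0, 0], "twist": [0, 0, 0], "claw": 0},
  {"slide": [0, 0, 0], "twist": [0, 0, 0], "claw": 0},
  {"slide": [0, 0, 0], "twist": [0, 0, 0], "claw": 0},
  {"slide": [0, 0, 0], "twist": [0, 0, 0], "claw": 0},
])

```text
t: 6.77
ee_pos: [636.0, -100.8, 120.4]
ee_rot: [-0.0, 0.836, 0.549, -0.0]
contact_force: [0.4, 0.2, -2.1]
opening: 28.1
finger_force: 30.0
```

>>> apply_moves([
  {"slide": [0, 0, 0], "twist": [0, 0, 0], "claw": 0},
  {"slide": [0, 0, 0], "twist": [0, 0, 0], "claw": 0},
  {"slide": [0, 0, 0], "twist": [0, 0, 0], "claw": 0},
  {"slide": [0, 0, 0], "twist": [0, 0, 0], "claw": 0},
  {"slide": [0, 0, 0], "twist": [0, 0, 0], "claw": 0},
  {"slide": [0, 0, 0], "twist": [0, 0, 0], "claw": 0},
])

```text
t: 7.27
ee_pos: [636.0, -100.8, 120.4]
ee_rot: [-0.0, 0.836, 0.549, -0.0]
contact_force: [0.7, -0.5, -0.8]
opening: 27.9
finger_force: 30.0
```

```bash
python3 go.py 635.3 -100.8 70 -23.4
```

```text
t 7.27 p [ 636.  -100.8  120.4] yaw -23.4 tilt 0.0 F [ 0.7 -0.5 -0.8] open 27.9 ff 30.0
slide [-0.0003 -0.0008  0.063 ] twist [-0.  0. -0.]
```

>>> apply_moves([
  {"slide": [0, -0.0008, 0.01], "twist": [0, 0, 0], "claw": 0},
  {"slide": [0, -0.0008, 0.02], "twist": [0, 0, 0], "claw": 0},
  {"slide": [0, -0.0008, 0.03], "twist": [0, 0, 0], "claw": 0},
  {"slide": [0, -0.0008, 0.04], "twist": [0, 0, 0], "claw": 0},
  {"slide": [0, -0.0008, 0.047], "twist": [0, 0, 0], "claw": 0},
  {"slide": [0, -0.0008, 0.052], "twist": [0, 0, 0], "claw": 0},
  {"slide": [0, -0.0008, 0.055], "twist": [0, 0, 0], "claw": 0},
  {"slide": [0, -0.0008, 0.058], "twist": [0, 0, 0], "claw": 0},
  {"slide": [0, -0.0008, 0.058], "twist": [0, 0, 0], "claw": 0},
  {"slide": [0, -0.0008, 0.058], "twist": [0, 0, 0], "claw": 0},
])

```text
t: 8.1
ee_pos: [635.5, -100.6, 74.4]
ee_rot: [0.0, 0.836, 0.549, 0.0]
contact_force: [-0.3, 0.5, 1.7]
opening: 27.7
finger_force: 30.0
```

>>> apply_moves([
  {"slide": [0, 0, 0.002], "twist": [0, 0, 0], "claw": 0},
  {"slide": [0, 0, 0.004], "twist": [0, 0, 0], "claw": 0},
  {"slide": [0, 0, 0.005], "twist": [0, 0, 0], "claw": 0},
  {"slide": [0, 0, 0.005], "twist": [0, 0, 0], "claw": 0},
  {"slide": [0, 0, 0.005], "twist": [0, 0, 0], "claw": 0},
  {"slide": [0, 0, 0.005], "twist": [0, 0, 0], "claw": 0},
])

```text
t: 8.6
ee_pos: [635.6, -100.6, 70.3]
ee_rot: [0.0, 0.836, 0.549, 0.0]
contact_force: [-0.5, 0.3, 2.3]
opening: 27.6
finger_force: 30.0
```

```bash
python3 go.py 635.3 -100.8 70 -23.4;  python3 - <<'E'
from h import *
import pickle
F=[]
s=capture("side")
for _ in range(10): F.append(get_state()["contact_force"]); capture("side")
print(np.mean(F,0),np.std(F,0))
def cr(c,x,y,w,h,k): return cv2.resize(c["pixels"][y:y+h,x:x+w],None,fx=k,fy=k,interpolation=cv2.INTER_CUBIC)
save("h",cr(s,228,135,70,60,8)); e=get_state()["ee_pos"]
for z in(5,21): print((proj(s,[e[0],e[1],z])-[228,135]+.5)*8)
E
```

```text
t 8.6 p [ 635.6 -100.6   70.3] yaw -23.4 tilt 0.04 F [-0.5  0.3  2.3] open 27.6 ff 30.0
slide [-0.0004 -0.0003  0.0003] twist [ 0.0007 -0.0001 -0.    ]
[ 0.52661604 -0.16990182  2.42889995] [0.46985981 0.59923682 0.50875564]
[245.17431028 344.07850367]
[244.92553269 309.9801016 ]
```

View pics/h.png

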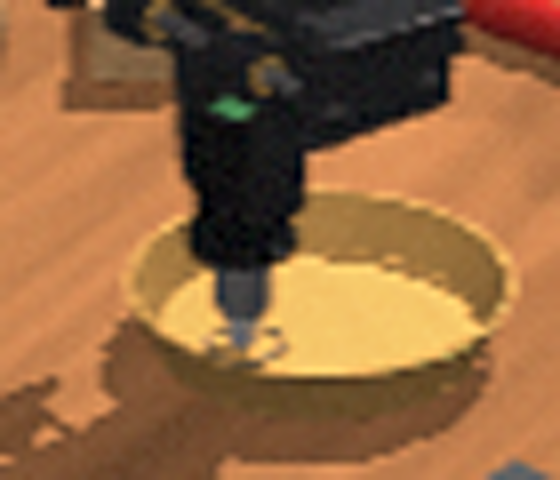

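The tip stands inside the ring at crop (242,345), ring middle (247,343). The force rose by about 4 N, which means it is pressed in 7 to 8 mm. I'll hold it there.

>>> apply_moves([
  {"slide": [0, 0, 0], "twist": [0, 0, 0], "claw": 0},
  {"slide": [0, 0, 0], "twist": [0, 0, 0], "claw": 0},
  {"slide": [0, 0, 0], "twist": [0, 0, 0], "claw": 0},
  {"slide": [0, 0, 0], "twist": [0, 0, 0], "claw": 0},
  {"slide": [0, 0, 0], "twist": [0, 0, 0], "claw": 0},
  {"slide": [0, 0, 0], "twist": [0, 0, 0], "claw": 0},
  {"slide": [0, 0, 0], "twist": [0, 0, 0], "claw": 0},
  {"slide": [0, 0, 0], "twist": [0, 0, 0], "claw": 0},
  {"slide": [0, 0, 0], "twist": [0, 0, 0], "claw": 0},
  {"slide": [0, 0, 0], "twist": [0, 0, 0], "claw": 0},
])

```text
t: 9.98
ee_pos: [635.5, -100.6, 70.0]
ee_rot: [0.0, 0.836, 0.549, 0.0]
contact_force: [3.0, -0.5, 2.2]
opening: 27.8
finger_force: 30.0
```

>>> apply_moves([
  {"slide": [0, 0, 0], "twist": [0, 0, 0], "claw": 0},
  {"slide": [0, 0, 0], "twist": [0, 0, 0], "claw": 0},
  {"slide": [0, 0, 0], "twist": [0, 0, 0], "claw": 0},
  {"slide": [0, 0, 0], "twist": [0, 0, 0], "claw": 0},
  {"slide": [0, 0, 0], "twist": [0, 0, 0], "claw": 0},
  {"slide": [0, 0, 0], "twist": [0, 0, 0], "claw": 0},
  {"slide": [0, 0, 0], "twist": [0, 0, 0], "claw": 0},
  {"slide": [0, 0, 0], "twist": [0, 0, 0], "claw": 0},
  {"slide": [0, 0, 0], "twist": [0, 0, 0], "claw": 0},
  {"slide": [0, 0, 0], "twist": [0, 0, 0], "claw": 0},
])

```text
t: 10.82
ee_pos: [635.4, -100.5, 70.0]
ee_rot: [0.0, 0.836, 0.549, 0.0]
contact_force: [1.8, -0.6, 2.0]
opening: 27.6
finger_force: 30.0
```

>>> apply_moves([
  {"slide": [0, 0, 0], "twist": [0, 0, 0], "claw": 0},
  {"slide": [0, 0, 0], "twist": [0, 0, 0], "claw": 0},
  {"slide": [0, 0, 0], "twist": [0, 0, 0], "claw": 0},
  {"slide": [0, 0, 0], "twist": [0, 0, 0], "claw": 0},
  {"slide": [0, 0, 0], "twist": [0, 0, 0], "claw": 0},
  {"slide": [0, 0, 0], "twist": [0, 0, 0], "claw": 0},
  {"slide": [0, 0, 0], "twist": [0, 0, 0], "claw": 0},
  {"slide": [0, 0, 0], "twist": [0, 0, 0], "claw": 0},
  {"slide": [0, 0, 0], "twist": [0, 0, 0], "claw": 0},
  {"slide": [0, 0, 0], "twist": [0, 0, 0], "claw": 0},
])

```text
t: 11.65
ee_pos: [635.4, -100.5, 70.0]
ee_rot: [-0.0, 0.836, 0.549, -0.0]
contact_force: [1.7, -0.6, 2.5]
opening: 27.5
finger_force: 30.0
```

>>> apply_moves([
  {"slide": [0, 0, 0], "twist": [0, 0, 0], "claw": 0},
  {"slide": [0, 0, 0], "twist": [0, 0, 0], "claw": 0},
  {"slide": [0, 0, 0], "twist": [0, 0, 0], "claw": 0},
  {"slide": [0, 0, 0], "twist": [0, 0, 0], "claw": 0},
  {"slide": [0, 0, 0], "twist": [0, 0, 0], "claw": 0},
  {"slide": [0, 0, 0], "twist": [0, 0, 0], "claw": 0},
  {"slide": [0, 0, 0], "twist": [0, 0, 0], "claw": 0},
  {"slide": [0, 0, 0], "twist": [0, 0, 0], "claw": 0},
  {"slide": [0, 0, 0], "twist": [0, 0, 0], "claw": 0},
  {"slide": [0, 0, 0], "twist": [0, 0, 0], "claw": 0},
])

```text
t: 12.48
ee_pos: [635.4, -100.5, 70.0]
ee_rot: [-0.0, 0.836, 0.549, 0.0]
contact_force: [2.2, -0.1, 3.0]
opening: 27.7
finger_force: 30.0
```

```bash
python3 -c "
from go import *
go(635.3,-100.8,70,-23.4)
print(sign_off())"
```

```text
t 12.48 p [ 635.4 -100.5   70. ] yaw -23.4 tilt 0.0 F [ 2.2 -0.1  3. ] open 27.7 ff 30.0
slide [-0.0004 -0.     -0.    ] twist [-0. -0. -0.]
the job is handed in; nothing more can be done
None
```

I took the gauge's zero in air over the dish's ring for over 2 s, then pressed it in about 7–8 mm (worked out from force and height) inside the ring and held it there for over 3 s; I handed the job in at 12.5 s with the gauge still gripped and pressed, and sign-off returned no verdict.

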